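# Put the scale's display unit back on its rail

## Robot

A 6-joint arm with a two-finger parallel gripper is mounted at the origin on a cart in front of the work surface, level with it; the furniture and walls round the work are solid. World frame = base frame: x ahead of the robot, y to its left, z up, the work surface at z = 0. Lengths are in m, angles in degrees, forces in N, time in s.
With the tool pointing down it reaches from about 0.35 to 0.775 m from the base axis. Payload 7.3 kg.
Tool frame: the origin (TCP) lies between the finger pads; the fingertips stand 19 mm ahead of it and the grasp point (between the pads) is the TCP; z points along the fingers, y is the line along which they close (so a half turn about z gives the same grasp; the last joint's range is limited). The gripper opens to 92 mm and grips with 3 to 60 N. Pads are 19 mm wide; open, the fingers measure 130 mm over their backs; the gripper's body (75 mm by 190 mm) begins 47 mm behind the grasp point.
Start: joints at [-74.255, 19.595, 87.324, -0, 73.075, -8.365], TCP at [0.214, -0.479, 0.246] pointing down, gripper open.
Joint ranges: [-145.02, 145.02], [-44.19, 115.74], [2.07, 154.8], [-57.11, 237.11], [16.16, 152.29], [-177.93, 177.93]. Speed limits (degrees/s): [147.25, 147.25, 180, 180, 180, 180].

## Interface

Orientations are given as [roll, pitch, yaw] about the fixed x, y, z axes, in that order (R = Rz(yaw) Ry(pitch) Rx(roll)).
In Python, from plant import arm gives the robot as it stands. The module is installed in compiled form; this text tells all that it offers.
- The arm moves only by the shell command python3 -m creep 'ROWS' [OPENING]. ROWS is JSON, a list of rows, each an object of numbers: "dx", "dy", "dz": the shift along the tool's x, y, z in cm; "spin": the turn about the tool's z in degrees. A call has exactly 8 rows; each row is the pose to reach, as a shift and turn from the pose commanded when the call began, along the tool's axes at that moment; what a row does not reach only later rows make up. A row lasts 1/12 s, in which the tool goes at most 41.7 mm and 7.16 degrees, less where a joint would pass 70% of its speed; a pose out of reach is approached as far as the arm can. A call with a gripper value outside its range is refused whole. OPENING is the closure, from 0 (fully open) to 1 (shut), set as the call begins (- or left out, the last holds). The fingers move at their own pace and stop on an object; the grip force is fixed at half the most. Time passes only in rows, so rows that repeat a pose let the fingers close, or fill a call up. It gives the time, the measured TCP pose, the force, the opening and the grip force at its end, in the units of the state.
- arm.sense(): the state, without advancing time (a new reading comes with each control period).
- arm.read_camera(name): name is "scene" or "top"; returns the picture (480x640x3 uint8, red, green, blue); there is no depth.
- arm.camera_params(name): a dict with "camera_matrix" (3x3 intrinsics, pixels), "view" (4x4, takes a point from world to camera coordinates). Camera axes: x right, y down, z forward; pixel columns grow to the right and rows downward; lengths in m; the calibration is good to about 2 mm. A picture is of the moment at which its call begins. camera_params takes no time and is no camera call.
- arm.close_job(): hands the job in; it is judged then, once.
The state is a dict: "clock": time; "joints": joint angles; "dq": joint speeds; "effort": joint torques, N m; "position": TCP position; "eef_rot": TCP orientation; "force": force on the tool from outside, world axes, zero at the start; "moment": the same for the moment, N m; "gripper_width": opening from 0.0 (shut) to 1.0 (fully open); "grip_force": force on a finger pad.
Only numpy, scipy, OpenCV 4.12 (cv2) and the standard library are available. Lean on these libraries where they do the work, as an engineer would, in place of code of your own. Each camera call takes 0.05 s, during which the arm holds its last target. There are 200 camera calls.

## Task

The counter scale's display unit was taken off for wiping down and stands just short of the open end of the dovetail rail at the scale. Push it onto the rail from that end until it is fully home against the end stop, then tighten its clamp knob clockwise as far as it goes, then raise the folded screen by its bar to about 60 degrees from flat and let go. Leave the cheese on the pan and everything else on the counter where it is.

Things in the scene. Friction and masses are not known exactly. Their poses are not given: they have to be found in the camera images.
- scale: grey bench scale, fixed, turned up to 0.15 rad. Origin: on the counter under rail_home. +y runs along its dovetail rail from the open end to the end stop; -x points to the robot's side. The housing stands behind the rail: x 60 to 212 mm, y -105 to 105 mm, pan rim 53 mm high
- rail_home (a point): where unit_mid lies when the unit is fully home: on the rail's centre line, 20 mm above the counter. Axes as the scale's. The aluminium rail is 14 mm high, 28 mm wide at the counter, 42 mm at its top, and ends at the stop's face (y = +70 mm from here); the stop is a block 68 mm wide (x) and 24 mm high
- rail_mouth (a point): tip of the rail at its open end, 7 mm above the counter, 89 mm before rail_home along the scale's -y. Axes as the scale's. The first 44 mm of the rail taper from full width to a nose 6 mm wide at the counter, which centres a saddle that arrives up to about 12 mm off to the side; one that comes in askew can cock on it and bind until its rear is nudged straight
- unit_mid (a point): middle of the loose display unit's saddle, 20 mm above its underside: grey block 90 (x) x 140 (y) x 30 mm standing on the counter, whole unit about 0.85 kg, friction 0.25. The channel under it runs along y, 1.8 mm wider than the rail each side, more in its rear half, so it has some play until clamped. +y: leading end. Starts before the rail's mouth, up to 10 mm and 0.18 rad out of line
- unit_rear (a point): middle of the unit's flat trailing end face, 70 mm to -y of unit_mid and 15 mm above the counter; the face is 90 mm wide and 30 mm high, good to push on. Axes as unit_mid. The folded screen on the saddle tops out 42 mm above the counter; the clamp ear with its knob and the carry bar stick out on the -x side
- knob_grip (a point): centre of the clamp knob's wing, on the knob's upright axis, 50 mm above the counter, 83 mm to -x and 42 mm to +y of unit_mid. The wing is a black bar along this point's x axis (the point turns with it): 46 mm long, 10 mm thick, 28 mm high (36 to 64 mm above the counter); the front edge of the unit is 38 mm from the axis
- clamp_knob (a joint): turn of the clamp knob, rad: 0 loose (wing across the rail), grows CLOCKWISE seen from above, stop at 1.45 (wing nearly along the rail). An eccentric drives a gib 4.2 mm per rad against the rail: 0.15 N m to turn, stiffer once the gib bites at about 1.1; tight from 1.2 on. Starts at 0 to 0.2, stays where left
- clamp_gib: brass gib, 40 mm long, in the saddle's -x side wall, which bears on the rail's flank when the clamp is tight. Hidden under the unit, not handled. Origin: on the counter, on the channel's centre line, 10 mm behind the knob
- screen (a joint): opening of the screen, rad: 0 = folded flat on the saddle, 1.05 = 60 degrees, limit 1.9. Stiff hinge (0.35 N m of friction): stays where it is left. Starts at 0 to 0.1
- screen_bar (a point): middle of the carry bar on the screen's free edge: round steel bar 10 mm thick, parallel to the rail, straight over 44 mm. Folded: 37 mm above the counter, 81 mm to -x and 33 mm to -y of unit_mid. 36 mm from its axis to the screen's edge, nothing below but the counter. Lifting it raises the screen
- screen_hinge (a point): point on the screen's hinge axis straight behind the bar's middle, 36.5 mm above the counter, 45.5 mm to +x of unit_mid. The axis is parallel to the unit's y; the bar runs round it at 126.5 mm radius
- weighed_cheese: small natural-rind cheese drum, 69 mm across and 46 mm high, standing on the scale's pan. Origin: centre of its underside. A bystander
- fig_jar: jam jar with a white cap, 72 mm across and 102 mm high. Origin: centre of its underside. A bystander
- pick_cup: stoneware cup of tasting picks, 67 mm across and 106 mm high. Origin: centre of its underside. A bystander
- brick_cheese: white brick of cheese, 76 x 61 mm and 32 mm high. Origin: centre of its underside. A bystander
- little_drum: small cheese drum, 69 mm across and 46 mm high. Origin: centre of its underside. A bystander
- disc_cheese: flat soft cheese disc, 106 mm across and 32 mm high. Origin: centre of its underside. A bystander
- pencil: pencil lying on the counter near its front edge, 8 mm thick. Origin: centre of its underside. A bystander
- ticket: price card standing in a slotted foot, 36 x 54 mm and 102 mm high. Origin: centre of its underside. A bystander

How it is judged (in metres and radians):
On the way, in this order (a step that is already met when the one before it is completed fails the run):
1. the unit is fully home on the rail, against the end stop (y of unit_mid in the frame of rail_home between -0.005 and 0.005 m and x of unit_mid in the frame of rail_home between -0.005 and 0.005 m and z of unit_mid in the frame of rail_home between -0.005 and 0.005 m and angle between the y axis of unit_mid and the y axis of rail_home, either way round below 0.1 rad and angle between unit_mid's own z axis and vertical below 0.05 rad), for 0.2 s.
2. the clamp knob is tight and the gib bears on the rail (y of unit_mid in the frame of rail_home between -0.005 and 0.005 m and x of unit_mid in the frame of rail_home between -0.005 and 0.005 m and z of unit_mid in the frame of rail_home between -0.005 and 0.005 m and angle between the y axis of unit_mid and the y axis of rail_home, either way round below 0.05 rad and angle between unit_mid's own z axis and vertical below 0.05 rad and value of joint clamp_knob above 1.2 rad and contact force between clamp_gib and scale above 5 N), for 0.2 s.
3. the screen stands at about 60 degrees (all of step 2 and value of joint screen between 0.873 and 1.222 rad), for 0.2 s.
At the end, for the whole second after the job is handed in: The display unit stands level on the rail within 5 mm of its home against the end stop (5 mm along the rail, sideways and in height, 0.05 rad), the clamp knob is turned past 1.2 rad with the gib pressing on the rail with more than 5 N, and the screen stays open between 50 and 70 degrees (all of step 3 and velocity of joint screen between -0.05 and 0.05 rad/s); the robot touches nothing.
It fails at once if the cheese on the pan is pushed by more than 20 mm or tipped (distance of weighed_cheese from where it was at the start of the episode above 0.02 m or angle between weighed_cheese's own z axis and vertical above 0.5 rad).
It fails at once if another thing on the counter is pushed by more than 30 mm or knocked over (distance of any of fig_jar, pick_cup, brick_cheese, little_drum, disc_cheese, pencil, ticket from where it was at the start of the episode above 0.03 m or angle between any of fig_jar, pick_cup, brick_cheese, little_drum, disc_cheese, pencil, ticket's own z axis and vertical above 0.5 rad).
It also fails if it takes over 72 s, if anything falls off the work surface, if the arm or the gripper's body presses on something with over 40 N, if the wrist force passes 120 N, or if a joint passes its speed limit or range.

## Working session

There is one attempt and no reset: what is moved stays moved. The work goes in short steps, Python scripts to look and compute and a shell command to move; the robot and the scene stay as the last step left them, time stands still between calls to the robot, and variables do not carry over. Pictures are saved under pics/ and viewed, at most 10 in all, crops included, and the job is handed in when it is done.

```bash
mkdir -p pics
python3 - <<'E'
from plant import arm
import cv2
s=arm.sense();print(s)
for n in("scene","top"):
    im=arm.read_camera(n);cv2.imwrite(f"pics/{n}0.png",im[:,:,::-1]);p=arm.camera_params(n);print(n,p)
E
```

```text
{'clock': 0.0, 'joints': array([-7.42566593e+01,  1.96367669e+01,  8.73772391e+01,  5.26277111e-04,
        7.30733750e+01, -8.36844621e+00]), 'dq': array([ 0.00027147,  0.06220068, -0.02216433,  0.01104872, -0.03177034,
       -0.14236348]), 'effort': array([-8.98179969e-04, -4.31244171e+01, -2.44213843e+01,  7.16858706e-02,
        5.60895901e-02, -1.16764741e-04]), 'position': array([ 0.21436567, -0.47883452,  0.24504189]), 'eef_rot': array([-1.79913623e+02, -1.32151438e-02,  2.41116233e+01]), 'force': array([ 0.44189839, -1.06196921,  0.33087258]), 'moment': array([0.04432733, 0.01891205, 0.03939255]), 'grip_force': 0.0, 'gripper_width': 1.0052297583801713}
scene {'camera_matrix': array([[569.05173886,   0.        , 325.42206914],
       [  0.        , 569.05173886, 241.61611346],
       [  0.        ,   0.        ,   1.        ]]), 'view': array([[-0.71309645, -0.70103994, -0.00603737,  0.4119702 ],
       [-0.41322779,  0.42726003, -0.80417141,  0.28047069],
       [ 0.5663358 , -0.57095698, -0.5943668 ,  1.09813858],
       [ 0.        ,  0.        ,  0.        ,  1.        ]])}
top {'camera_matrix': array([[503.00510729,   0.        , 321.74924036],
       [  0.        , 503.00510729, 233.02652821],
       [  0.        ,   0.        ,   1.        ]]), 'view': array([[-0.02437127, -0.9994585 , -0.02210767,  0.02459755],
       [-0.99262632,  0.02681944, -0.11821046,  0.55641434],
       [ 0.11873936,  0.01906372, -0.99274243,  1.22875245],
       [ 0.        ,  0.        ,  0.        ,  1.        ]])}
```

View pics/top0.png

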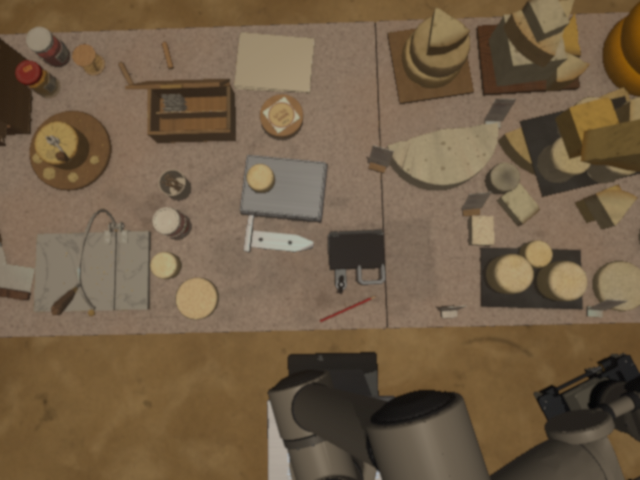

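View pics/scene0.png

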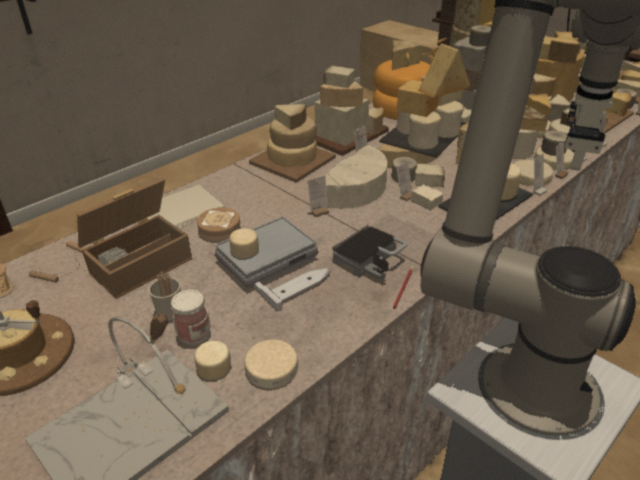

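The top view shows the rail (tip about (313,243), stop about (249,233)), the unit (357,250), the knob (341,281) and the bar (370,280). I'll zoom in to measure.

```bash
cat > h.py <<'E'
import numpy as np,cv2
from plant import arm
def ray(n,px,z):
    p=arm.camera_params(n);V=p["view"];R=V[:3,:3];c=-R.T@V[:3,3]
    d=R.T@np.linalg.inv(p["camera_matrix"])@[*px,1];return c+d*(z-c[2])/d[2]
def proj(n,P):
    p=arm.camera_params(n);q=p["camera_matrix"]@(p["view"][:3]@[*P,1]);return q[:2]/q[2]
def crop(n,im,x,y,w,h,k,f): cv2.imwrite(f,cv2.resize(im[y:y+h,x:x+w,::-1],None,fx=k,fy=k,interpolation=cv2.INTER_CUBIC))
E
python3 - <<'E'
import cv2,h
im=cv2.imread("pics/top0.png")[:,:,::-1]
h.crop("top",im,235,150,160,120+30,5,"pics/c0.png")
im=im[150:330,235:395]
g=im.mean(2)
for nm,m,z in(("dark",(im.max(2)<62),.042),("bright",(im.min(2)>165),.014)):
    n,l,st,ce=cv2.connectedComponentsWithStats(m.astype('uint8'))
    for i in range(1,n):
        if st[i,4]>60:
            c,_=cv2.findContours((l==i).astype('uint8'),0,2);r=cv2.minAreaRect(c[0]);print(nm,st[i],ce[i]+[235,150],r)
E
```

```text
dark [  94   82   55   38 1867] [355.94161757 250.27959293] ((121.078369140625, 100.26319122314453), (35.4760856628418, 54.70155334472656), 87.45519256591797)
```

View pics/c0.png

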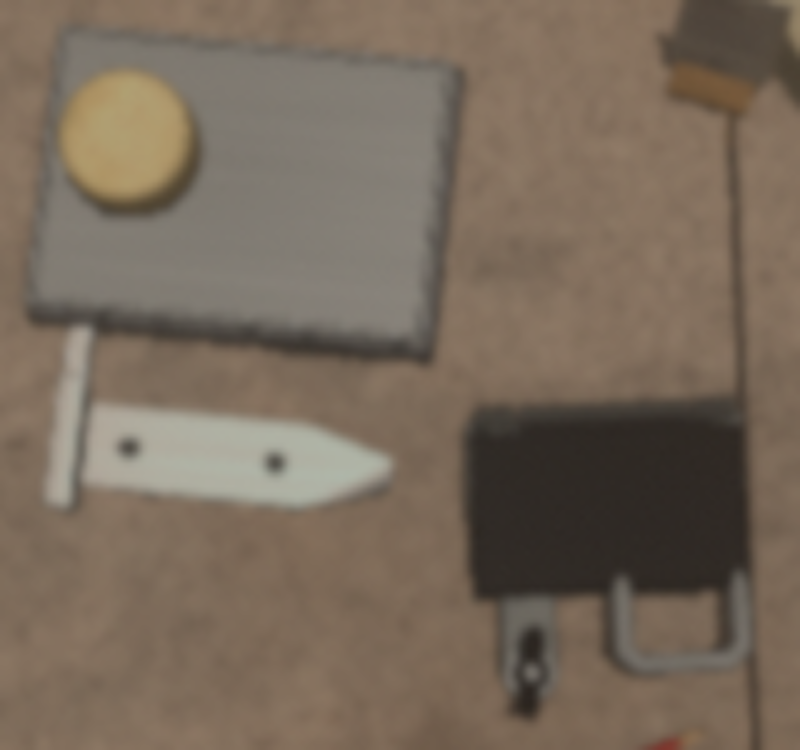

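Run:
```python
from h import *
f=lambda u,v,z:ray("top",(u/5+235,v/5+150),z)
a=lambda p,q:np.degrees(np.arctan2(*( (q-p)[:2][::-1])))
P=dict(tip=f(392,465,.010),stopmid=f(88,446,.014),h1=f(128,447,.014),h2=f(275,463,.014),
pf0=f(30,312,.053),pf1=f(430,350,.053),pb0=f(65,30,.053),pb1=f(460,68,.053),
ul=f(475,425,.042),ur=f(743,415,.042),fl=f(476,597,.042),fr=f(749,590,.042),knob=f(531,672,.064),bar=f(681,662,.04),b0=f(630,665,.04),b1=f(735,660,.04))
for k,v in P.items():print(k,v.round(4))
for i,j in(("h2","h1"),("tip","stopmid"),("pf1","pf0"),("pb1","pb0"),("ur","ul"),("fr","fl"),("b1","b0"),("fl","ul"),("fr","ur")):print(i,j,a(P[i],P[j]).round(2))
```

```text
tip [0.5346 0.0327 0.01  ]
stopmid [0.5481 0.1875 0.014 ]
h1 [0.547 0.167 0.014]
h2 [0.5368 0.0921 0.014 ]
pf0 [0.6117 0.2097 0.053 ]
pf1 [0.587 0.011 0.053]
pb0 [0.7552 0.1912 0.053 ]
pb1 [ 0.7296 -0.0075  0.053 ]
ul [ 0.5503 -0.0103  0.042 ]
ur [ 0.5517 -0.1435  0.042 ]
fl [ 0.4648 -0.0085  0.042 ]
fr [ 0.4649 -0.1431  0.042 ]
knob [ 0.427  -0.0342  0.064 ]
bar [ 0.4304 -0.1086  0.04  ]
b0 [ 0.4296 -0.0834  0.04  ]
b1 [ 0.4307 -0.1351  0.04  ]
h2 h1 82.25
tip stopmid 85.03
pf1 pf0 82.94
pb1 pb0 82.65
ur ul 90.61
fr fl 90.01
b1 b0 91.29
fl ul -1.18
fr ur -0.28
```

```bash
python3 -m creep '[{"dx":3.4,"dy":-1.25,"spin":-6},{"dx":6.8,"dy":-2.5,"spin":-12},{"dx":10.2,"dy":-3.75,"spin":-18},{"dx":13.6,"dy":-5,"spin":-24},{"dx":17,"dy":-6.25,"spin":-30},{"dx":20.4,"dy":-7.5,"spin":-36},{"dx":23.8,"dy":-8.7,"spin":-42},{"dx":27.2,"dy":-9.9,"spin":-48}]' 0.5
cat > st.py <<'E'
import sys
from h import *
# st.py x y z yaw -> shift in tool axes from measured pose
s=arm.sense();p=s["position"];y=s["eef_rot"][2]
print("t",round(s["clock"],2),"p",p.round(4),"rot",s["eef_rot"].round(2),"F",s["force"].round(1),"w",round(s["gripper_width"],3),"gf",round(s["grip_force"],1),"j",s["joints"].round(0))
if len(sys.argv)>1:
    t=np.array(list(map(float,sys.argv[1:5])));d=t[:3]-p;r=np.radians(y)
    print("dx %.2f dy %.2f dz %.2f cm spin %.1f"%(100*(d[0]*np.cos(r)+d[1]*np.sin(r)),100*(d[0]*np.sin(r)-d[1]*np.cos(r)),-100*d[2],-(t[3]-y)))
E
python3 st.py 0.512 -0.19 0.1 90.6
```

```text
t 0.1 p [ 0.2144 -0.4789  0.2451] rot [-1.7992e+02 -1.0000e-02  2.4110e+01] F [ 0.1 -0.4  0.1] w 0.998 gf 0.0 j [-74.  20.  87.  -0.  73.  -8.]
dx 38.97 dy -14.21 dz 14.51 cm spin -66.5invalid input at $[0]: expected keys dx, dy, dz, spin
```

All keys are needed in each row.

```bash
python3 -m creep '[{"dx":3.4,"dy":-1.25,"dz":0,"spin":-6},{"dx":6.8,"dy":-2.5,"dz":0,"spin":-12},{"dx":10.2,"dy":-3.75,"dz":0,"spin":-18},{"dx":13.6,"dy":-5,"dz":0,"spin":-24},{"dx":17,"dy":-6.25,"dz":0,"spin":-30},{"dx":20.4,"dy":-7.5,"dz":0,"spin":-36},{"dx":23.8,"dy":-8.7,"dz":0,"spin":-42},{"dx":27.2,"dy":-9.9,"dz":0,"spin":-48}]' 0.5
python3 st.py 0.512 -0.19 0.1 90.6
```

```text
clock: 0.77
position: [0.4232, -0.2761, 0.2455]
eef_rot: [-180.0, -0.0, 72.4]
force: [0.9, -0.5, 0.9]
gripper_width: 0.514
grip_force: 0.0
t 0.77 p [ 0.4232 -0.2761  0.2455] rot [-1.7997e+02 -1.0000e-02  7.2400e+01] F [ 0.9 -0.5  0.9] w 0.514 gf 0.0 j [-42.  18.  90.  -0.  72. -24.]
dx 10.90 dy 5.86 dz 14.55 cm spin -18.2
```

```bash
python3 -m creep '[{"dx":2,"dy":1,"dz":2,"spin":-3},{"dx":4,"dy":2,"dz":4,"spin":-6},{"dx":6,"dy":3,"dz":6,"spin":-9},{"dx":8,"dy":4,"dz":8,"spin":-12},{"dx":10,"dy":5,"dz":10,"spin":-15},{"dx":10.9,"dy":5.9,"dz":12,"spin":-18.2},{"dx":10.9,"dy":5.9,"dz":14,"spin":-18.2},{"dx":10.9,"dy":5.9,"dz":14.5,"spin":-18.2}]'
python3 st.py 0.512 -0.19 0.027 90.6
python3 - <<'E'
from h import *
im=arm.read_camera("top");crop("top",im,250,190,200,140,4,"pics/c1.png")
E
```

```text
clock: 1.43
position: [0.5107, -0.1905, 0.0973]
eef_rot: [-179.7, -0.2, 90.4]
force: [-1.9, 0.3, -0.6]
gripper_width: 0.497
grip_force: 0.0
t 1.43 p [ 0.5107 -0.1905  0.0973] rot [-1.797e+02 -1.600e-01  9.040e+01] F [-1.9  0.3 -0.6] w 0.497 gf 0.0 j [-29.  31.  95.  -0.  54. -29.]
dx 0.05 dy 0.14 dz 7.03 cm spin -0.2
```

View pics/c1.png

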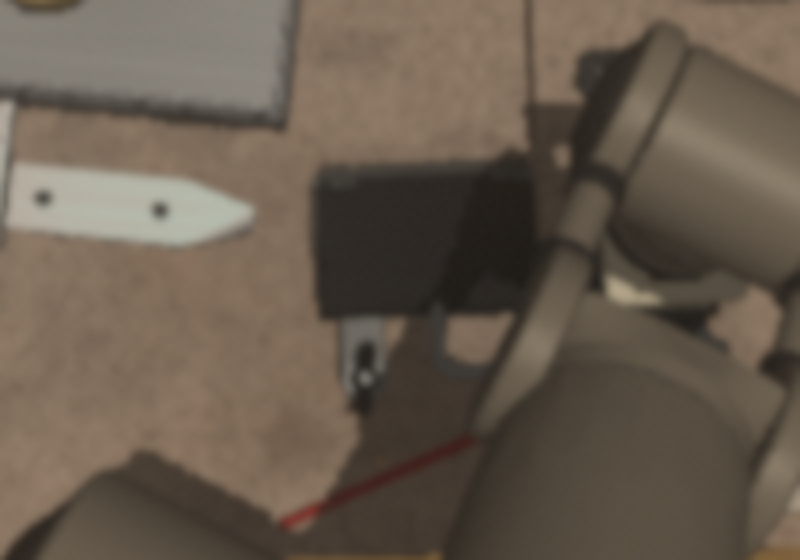

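The gripper now hangs behind the unit, whose rear face is at crop x≈535, with free counter below. I'll lower it.

```bash
python3 -m creep '[{"dx":0,"dy":0.1,"dz":1,"spin":0},{"dx":0,"dy":0.1,"dz":2,"spin":0},{"dx":0,"dy":0.1,"dz":3,"spin":0},{"dx":0,"dy":0.1,"dz":4,"spin":0},{"dx":0,"dy":0.1,"dz":5,"spin":0},{"dx":0,"dy":0.1,"dz":6,"spin":0},{"dx":0,"dy":0.1,"dz":6.8,"spin":0},{"dx":0,"dy":0.1,"dz":6.8,"spin":0}]'
python3 -m creep '[{"dx":0.4,"dy":0,"dz":0,"spin":0},{"dx":0.8,"dy":0,"dz":0,"spin":0},{"dx":1.2,"dy":0,"dz":0,"spin":0},{"dx":1.6,"dy":0,"dz":0,"spin":0},{"dx":2.0,"dy":0,"dz":0,"spin":0},{"dx":2.4,"dy":0,"dz":0,"spin":0},{"dx":2.8,"dy":0,"dz":0,"spin":0},{"dx":3.2,"dy":0,"dz":0,"spin":0}]'
python3 st.py .512 -.125 .027 82.7
```

```text
clock: 2.15
position: [0.512, -0.1917, 0.0308]
eef_rot: [-179.8, -0.1, 90.3]
force: [-0.3, -0.9, 0.5]
gripper_width: 0.503
grip_force: 0.0
clock: 2.82
position: [0.5128, -0.1597, 0.0328]
eef_rot: [180.0, 0.0, 90.3]
force: [0.1, -0.5, -0.7]
gripper_width: 0.499
grip_force: 0.0
t 2.82 p [ 0.5128 -0.1597  0.0328] rot [1.7999e+02 1.0000e-02 9.0320e+01] F [ 0.1 -0.5 -0.7] w 0.499 gf 0.0 j [-25.  36.  99.  -0.  45. -26.]
dx 3.47 dy -0.06 dz 0.58 cm spin 7.6
```

```bash
python3 -m creep '[{"dx":0.5,"dy":0,"dz":0.2,"spin":0},{"dx":0.9,"dy":0,"dz":0.3,"spin":1},{"dx":1.3,"dy":0,"dz":0.4,"spin":2},{"dx":1.7,"dy":0,"dz":0.4,"spin":3},{"dx":2.1,"dy":0,"dz":0.4,"spin":4.2},{"dx":2.5,"dy":0,"dz":0.4,"spin":5.5},{"dx":3,"dy":0,"dz":0.4,"spin":6.8},{"dx":3.4,"dy":0,"dz":0.4,"spin":7.7}]'
python3 st.py
python3 - <<'E'
from h import *
im=arm.read_camera("top");crop("top",im,250,190,160,120,5,"pics/c2.png")
E
```

```text
clock: 3.48
position: [0.5123, -0.1257, 0.0285]
eef_rot: [-180.0, -0.0, 82.5]
force: [-1.1, -2.4, -1.2]
gripper_width: 0.499
grip_force: 1.2
t 3.48 p [ 0.5123 -0.1257  0.0285] rot [-179.96   -0.     82.49] F [-1.1 -2.4 -1.2] w 0.499 gf 1.2 j [-22.  36. 101.  -0.  44. -15.]
```

View pics/c2.png

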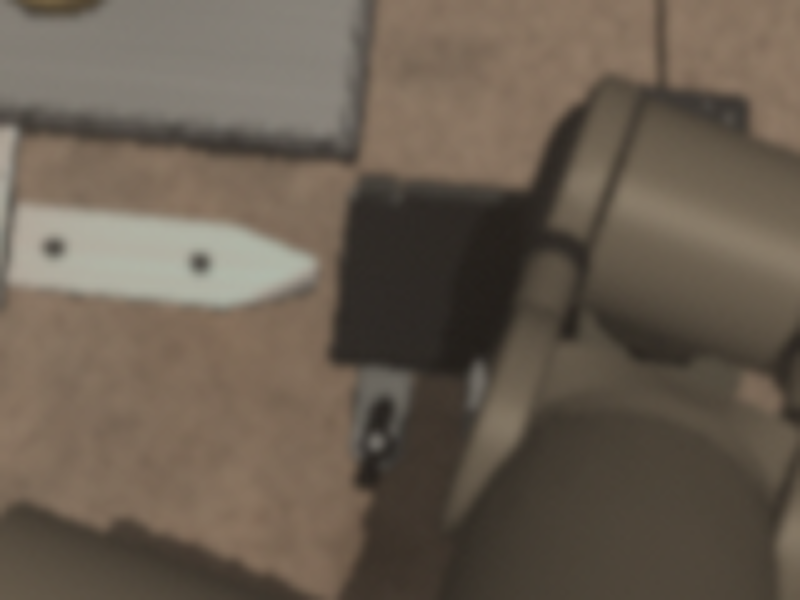

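The unit has turned into line with the rail: its leading edge runs from (355,195) to (335,358) and the knob centre is at (377,442) in the crop.

Run:
```python
from h import *
f=lambda u,v,z:ray("top",(u/5+250,v/5+190),z)
home=np.array([.541,.120]);r=np.radians(-7.3);R=np.array([[np.cos(r),-np.sin(r)],[np.sin(r),np.cos(r)]])
k=f(377,442,.064);a=f(355,195,.042);b=f(335,358,.042)
print(k,a,b,np.degrees(np.arctan2(*(a-b)[[1,0]])))
print("knob in home",R.T@(k[:2]-home)-[-.083,.042])
for nm,p,z in(("tip",(318,267),.01),("h2",(200,263),.014),("h1",(53,247),.014)):print(nm,R.T@(f(*p,z)[:2]-home))
```

```text
[0.44235399 0.00356512 0.064     ] [0.56598008 0.01175033 0.042     ] [0.4849308  0.02361923 0.042     ] -8.331206303384462
knob in home [-5.16797203e-05 -1.70025523e-01]
tip [ 0.00379436 -0.08805893]
h2 [-0.0005985  -0.02823535]
h1 [-7.27868392e-06  4.74006526e-02]
```

```bash
python3 -m creep '[{"dx":0.5,"dy":0,"dz":0,"spin":0},{"dx":1,"dy":0,"dz":0,"spin":0},{"dx":1.5,"dy":0,"dz":0,"spin":0},{"dx":2,"dy":0,"dz":0,"spin":0},{"dx":2.5,"dy":0,"dz":0,"spin":0},{"dx":3,"dy":0,"dz":0,"spin":0},{"dx":3.5,"dy":0,"dz":0,"spin":0},{"dx":4,"dy":0,"dz":0,"spin":0}]'
python3 -m creep '[{"dx":0.5,"dy":0,"dz":0,"spin":0},{"dx":1,"dy":0,"dz":0,"spin":0},{"dx":1.5,"dy":0,"dz":0,"spin":0},{"dx":2,"dy":0,"dz":0,"spin":0},{"dx":2.5,"dy":0,"dz":0,"spin":0},{"dx":3,"dy":0,"dz":0,"spin":0},{"dx":3.5,"dy":0,"dz":0,"spin":0},{"dx":4,"dy":0,"dz":0,"spin":0}]'
python3 st.py .5308 .0411 .0285 82.7
```

```text
clock: 4.2
position: [0.5178, -0.0859, 0.0287]
eef_rot: [-180.0, 0.0, 82.6]
force: [-0.3, -2.5, -0.4]
gripper_width: 0.499
grip_force: 1.2
clock: 4.87
position: [0.5229, -0.0463, 0.0287]
eef_rot: [180.0, 0.0, 82.6]
force: [-0.3, -2.3, -0.6]
gripper_width: 0.497
grip_force: 1.2
t 4.87 p [ 0.5229 -0.0463  0.0287] rot [1.800e+02 1.000e-02 8.261e+01] F [-0.3 -2.3 -0.6] w 0.497 gf 1.2 j [-13.  35. 101.  -0.  43.  -6.]
dx 8.77 dy -0.34 dz 0.02 cm spin -0.1
```

```bash
python3 -m creep '[{"dx":0.5,"dy":0,"dz":0,"spin":0},{"dx":1,"dy":0,"dz":0,"spin":0},{"dx":1.5,"dy":0,"dz":0,"spin":0},{"dx":2,"dy":0,"dz":0,"spin":0},{"dx":2.5,"dy":0,"dz":0,"spin":0},{"dx":3,"dy":0,"dz":0,"spin":0},{"dx":3.5,"dy":0,"dz":0,"spin":0},{"dx":4,"dy":0,"dz":0,"spin":0}]'
python3 -m creep '[{"dx":0.4,"dy":0,"dz":0,"spin":0},{"dx":0.8,"dy":0,"dz":0,"spin":0},{"dx":1.2,"dy":0,"dz":0,"spin":0},{"dx":1.6,"dy":0,"dz":0,"spin":0},{"dx":2,"dy":0,"dz":0,"spin":0},{"dx":2.4,"dy":0,"dz":0,"spin":0},{"dx":2.8,"dy":0,"dz":0,"spin":0},{"dx":3.2,"dy":0,"dz":0,"spin":0}]'
python3 st.py .5308 .0411 .0285 82.7
```

```text
clock: 5.53
position: [0.5281, -0.0067, 0.0287]
eef_rot: [-180.0, 0.0, 82.6]
force: [-0.5, -2.4, -0.3]
gripper_width: 0.503
grip_force: 1.2
clock: 6.2
position: [0.5322, 0.025, 0.0287]
eef_rot: [180.0, 0.0, 82.6]
force: [-0.1, -2.4, -0.6]
gripper_width: 0.502
grip_force: 1.3
t 6.2 p [0.5322 0.025  0.0287] rot [1.800e+02 1.000e-02 8.261e+01] F [-0.1 -2.4 -0.6] w 0.502 gf 1.3 j [ -6.  36. 100.  -0.  44.   2.]
dx 1.58 dy -0.35 dz 0.02 cm spin -0.1
```

Still a steady 2.4 N. I'll go slower up to the stop.

```bash
python3 -m creep '[{"dx":0.2,"dy":0,"dz":0,"spin":0},{"dx":0.4,"dy":0,"dz":0,"spin":0},{"dx":0.6,"dy":0,"dz":0,"spin":0},{"dx":0.8,"dy":0,"dz":0,"spin":0},{"dx":0.95,"dy":0,"dz":0,"spin":0},{"dx":1.1,"dy":0,"dz":0,"spin":0},{"dx":1.2,"dy":0,"dz":0,"spin":0},{"dx":1.3,"dy":0,"dz":0,"spin":0}]'
python3 -m creep '[{"dx":0.05,"dy":0,"dz":0,"spin":0},{"dx":0.1,"dy":0,"dz":0,"spin":0},{"dx":0.15,"dy":0,"dz":0,"spin":0},{"dx":0.2,"dy":0,"dz":0,"spin":0},{"dx":0.25,"dy":0,"dz":0,"spin":0},{"dx":0.3,"dy":0,"dz":0,"spin":0},{"dx":0.35,"dy":0,"dz":0,"spin":0},{"dx":0.4,"dy":0,"dz":0,"spin":0}]'
python3 st.py .5308 .0411 .0285 82.7
python3 - <<'E'
from h import *
im=arm.read_camera("top");crop("top",im,200,190,160,120,5,"pics/c3.png")
E
```

```text
clock: 6.87
position: [0.5339, 0.0375, 0.0287]
eef_rot: [180.0, 0.0, 82.6]
force: [-0.2, -3.3, -0.1]
gripper_width: 0.501
grip_force: 1.3
clock: 7.53
position: [0.5344, 0.0415, 0.0287]
eef_rot: [180.0, 0.0, 82.6]
force: [0.1, -3.2, -0.6]
gripper_width: 0.502
grip_force: 1.3
t 7.53 p [0.5344 0.0415 0.0287] rot [1.800e+02 1.000e-02 8.261e+01] F [ 0.1 -3.2 -0.6] w 0.502 gf 1.3 j [ -4.  36. 100.  -0.  44.   4.]
dx -0.09 dy -0.35 dz 0.02 cm spin -0.1
```

View pics/c3.png

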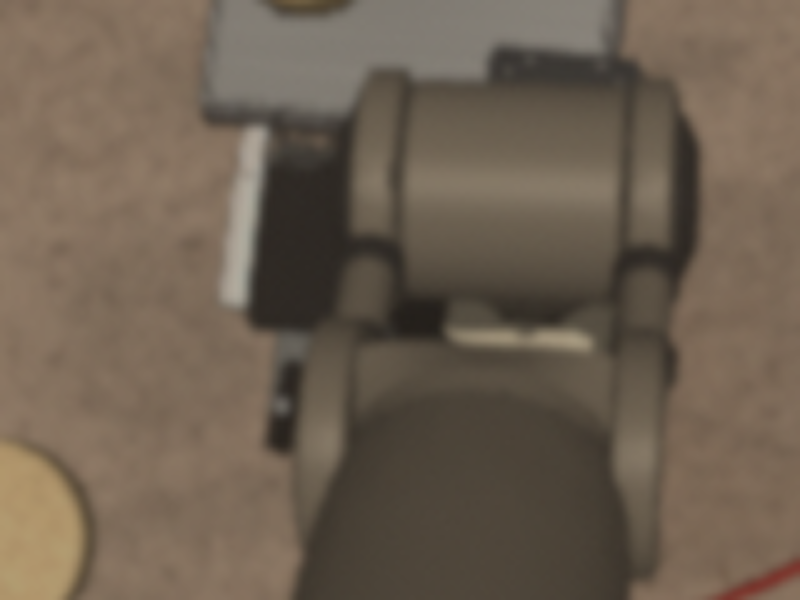

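The unit's front edge (x≈258) is nearly at the stop (x≈265). I'll keep pushing slowly until the force rises.

```bash
python3 -m creep '[{"dx":0.05,"dy":0,"dz":0,"spin":0},{"dx":0.1,"dy":0,"dz":0,"spin":0},{"dx":0.15,"dy":0,"dz":0,"spin":0},{"dx":0.2,"dy":0,"dz":0,"spin":0},{"dx":0.25,"dy":0,"dz":0,"spin":0},{"dx":0.3,"dy":0,"dz":0,"spin":0},{"dx":0.35,"dy":0,"dz":0,"spin":0},{"dx":0.4,"dy":0,"dz":0,"spin":0}]'
```

```text
clock: 8.25
position: [0.5347, 0.0444, 0.0287]
eef_rot: [-180.0, 0.1, 82.6]
force: [-1.9, -11.8, 0.5]
gripper_width: 0.504
grip_force: 5.8
```

```bash
python3 -m creep '[{"dx":0.05,"dy":0,"dz":0,"spin":0},{"dx":0.1,"dy":0,"dz":0,"spin":0},{"dx":0.15,"dy":0,"dz":0,"spin":0},{"dx":0.15,"dy":0,"dz":0,"spin":0},{"dx":0.15,"dy":0,"dz":0,"spin":0},{"dx":0.15,"dy":0,"dz":0,"spin":0},{"dx":0.15,"dy":0,"dz":0,"spin":0},{"dx":0.15,"dy":0,"dz":0,"spin":0}]'
python3 -m creep '[{"dx":-0.5,"dy":0,"dz":0,"spin":0},{"dx":-1,"dy":0,"dz":0,"spin":0},{"dx":-2,"dy":0,"dz":0,"spin":0},{"dx":-2.5,"dy":0,"dz":-2,"spin":0},{"dx":-2.5,"dy":0,"dz":-5,"spin":0},{"dx":-2.5,"dy":0,"dz":-8,"spin":0},{"dx":-2.5,"dy":0,"dz":-11,"spin":0},{"dx":-2.5,"dy":0,"dz":-13,"spin":0}]'
python3 st.py
```

```text
clock: 8.92
position: [0.5347, 0.0444, 0.0288]
eef_rot: [-180.0, 0.2, 82.6]
force: [-3.8, -16.5, 2.0]
gripper_width: 0.501
grip_force: 8.2
clock: 9.58
position: [0.5325, 0.0219, 0.1616]
eef_rot: [179.8, -0.0, 82.6]
force: [1.0, 0.7, 0.0]
gripper_width: 0.498
grip_force: 0.0
t 9.58 p [0.5325 0.0219 0.1616] rot [ 1.7981e+02 -3.0000e-02  8.2610e+01] F [1.  0.7 0. ] w 0.498 gf 0.0 j [-6. 25. 93.  0. 62.  1.]
```

Run:
```python
from h import *
im=arm.read_camera("top");a=cv2.resize(im[215:315,230:300],None,fx=5.7,fy=5.7,interpolation=2)
im2=arm.read_camera("scene");print(proj("scene",(.4645,.175,.05)));b=cv2.resize(im2[230:330,270:370],None,fx=4,fy=5.7,interpolation=2)
cv2.imwrite("pics/c4.png",np.hstack([a,b])[:,:,::-1]);print(a.shape,b.shape)
```

```text
[305.90163024 298.48975104]
(570, 399, 3) (570, 400, 3)
```

View pics/c4.png

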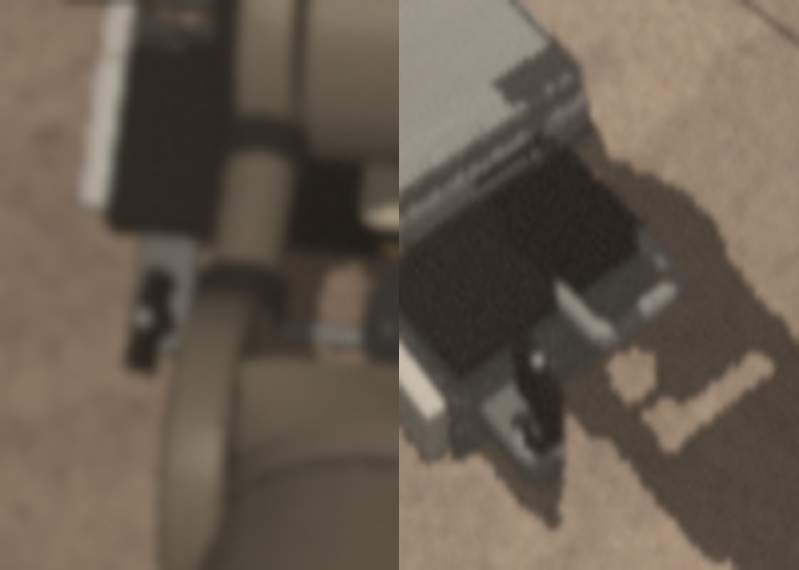

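Left (top view): the unit sits against the stop, with the knob centre at (148,318) and the wing running from (160,272) to (140,368).

```bash
python3 - <<'E'
from h import *
f=lambda u,v,z:ray("top",(u/5.7+230,v/5.7+215),z)
k=f(148,319,.064);a=f(160,275,.064);b=f(139,366,.06);print(k,a,b,np.degrees(np.arctan2(*(a-b)[[1,0]])))
print(ray("scene",(270+(538-399)/4,230+360/5.7),.064))
E
python3 st.py .4645 .175 .13 165
```

```text
[0.46459446 0.17198667 0.064     ] [0.48324133 0.16667535 0.064     ] [0.44482973 0.17662977 0.06      ] -14.528665542530034
[0.46713179 0.17539212 0.064     ]
t 9.68 p [0.5338 0.0218 0.1624] rot [ 1.7956e+02 -3.0000e-02  8.2620e+01] F [0.4 1.  0.3] w 0.501 gf 0.0 j [-6. 25. 93.  0. 61.  1.]
dx 14.30 dy -8.84 dz 3.24 cm spin -82.4
```

```bash
python3 -m creep '[{"dx":1.2,"dy":-0.7,"dz":0,"spin":-7},{"dx":2.4,"dy":-1.5,"dz":0,"spin":-14},{"dx":3.6,"dy":-2.2,"dz":0,"spin":-21},{"dx":4.8,"dy":-2.9,"dz":0,"spin":-28},{"dx":6,"dy":-3.6,"dz":0,"spin":-35},{"dx":7.2,"dy":-4.4,"dz":0,"spin":-42},{"dx":8.4,"dy":-5.1,"dz":0,"spin":-49},{"dx":9.6,"dy":-5.8,"dz":0,"spin":-56}]' 0.6
python3 st.py .465 .174 .09 165.5
```

```text
clock: 10.35
position: [0.4857, 0.1252, 0.1575]
eef_rot: [-179.9, -0.1, 139.0]
force: [0.4, -0.3, 0.1]
gripper_width: 0.397
grip_force: 0.0
t 10.35 p [0.4857 0.1252 0.1575] rot [-1.7993e+02 -9.0000e-02  1.3896e+02] F [ 0.4 -0.3  0.1] w 0.397 gf 0.0 j [  6.  23.  98.   0.  59. -43.]
dx 4.76 dy 2.32 dz 6.75 cm spin -26.5
```

```bash
python3 -m creep '[{"dx":1,"dy":0.5,"dz":1,"spin":-6.6},{"dx":2,"dy":1,"dz":2,"spin":-13.2},{"dx":3,"dy":1.5,"dz":3,"spin":-20},{"dx":4,"dy":2,"dz":4,"spin":-26.5},{"dx":4.7,"dy":2.3,"dz":5,"spin":-26.5},{"dx":4.7,"dy":2.3,"dz":5.5,"spin":-26.5},{"dx":4.7,"dy":2.3,"dz":6,"spin":-26.5},{"dx":4.7,"dy":2.3,"dz":6.4,"spin":-26.5}]'
python3 st.py .465 .174 .050 165.5
python3 - <<'E'
from h import *
im=arm.read_camera("top");a=cv2.resize(im[215:315,220:290],None,fx=5.7,fy=5.7,interpolation=2)
im2=arm.read_camera("scene");b=cv2.resize(im2[230:330,270:370],None,fx=4,fy=5.7,interpolation=2)
cv2.imwrite("pics/c5.png",np.hstack([a,b])[:,:,::-1])
E
```

```text
clock: 11.02
position: [0.4666, 0.1727, 0.0939]
eef_rot: [-180.0, -0.0, 165.1]
force: [0.4, 1.0, -0.1]
gripper_width: 0.401
grip_force: 0.0
t 11.02 p [0.4666 0.1727 0.0939] rot [-1.7998e+02 -3.0000e-02  1.6508e+02] F [ 0.4  1.  -0.1] w 0.401 gf 0.0 j [ 11.  27. 103.  -0.  50. -64.]
dx 0.18 dy 0.08 dz 4.39 cm spin -0.4
```

View pics/c5.png

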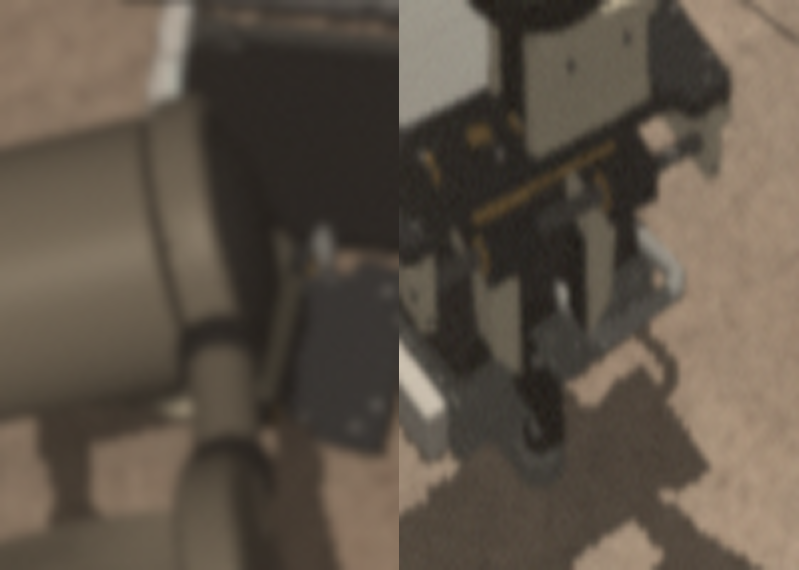

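The scene view shows the fingers at (500,330) and (600,270) on either side of the wing at (540,400). I'll lower and close.

```bash
python3 -m creep '[{"dx":0.1,"dy":0,"dz":0.8,"spin":0},{"dx":0.1,"dy":0,"dz":1.6,"spin":0},{"dx":0.1,"dy":0,"dz":2.4,"spin":0},{"dx":0.1,"dy":0,"dz":3.2,"spin":0},{"dx":0.1,"dy":0,"dz":3.6,"spin":0},{"dx":0.1,"dy":0,"dz":4,"spin":0},{"dx":0.1,"dy":0,"dz":4.2,"spin":0},{"dx":0.1,"dy":0,"dz":4.2,"spin":0}]'
python3 -m creep '[{"dx":0,"dy":0,"dz":0,"spin":0},{"dx":0,"dy":0,"dz":0,"spin":0},{"dx":0,"dy":0,"dz":0,"spin":0},{"dx":0,"dy":0,"dz":0,"spin":0},{"dx":0,"dy":0,"dz":0,"spin":0},{"dx":0,"dy":0,"dz":0,"spin":0},{"dx":0,"dy":0,"dz":0,"spin":0},{"dx":0,"dy":0,"dz":0,"spin":0}]' 1
python3 st.py
```

```text
clock: 11.78
position: [0.4655, 0.1733, 0.0523]
eef_rot: [-180.0, -0.0, 165.1]
force: [0.2, 0.6, -0.9]
gripper_width: 0.399
grip_force: 0.0
clock: 12.45
position: [0.4657, 0.1737, 0.053]
eef_rot: [180.0, 0.0, 165.1]
force: [-1.8, 3.3, 3.2]
gripper_width: 0.106
grip_force: 29.9
t 12.45 p [0.4657 0.1737 0.053 ] rot [1.7998e+02 2.0000e-02 1.6512e+02] F [-1.8  3.3  3.2] w 0.106 gf 29.9 j [ 12.  31. 105.   0.  44. -64.]
```

```bash
python3 -m creep '[{"dx":0,"dy":0,"dz":0,"spin":5},{"dx":0,"dy":0,"dz":0,"spin":10},{"dx":0,"dy":0,"dz":0,"spin":15},{"dx":0,"dy":0,"dz":0,"spin":20},{"dx":0,"dy":0,"dz":0,"spin":25},{"dx":0,"dy":0,"dz":0,"spin":30},{"dx":0,"dy":0,"dz":0,"spin":35},{"dx":0,"dy":0,"dz":0,"spin":40}]'
python3 -m creep '[{"dx":0,"dy":0,"dz":0,"spin":3},{"dx":0,"dy":0,"dz":0,"spin":6},{"dx":0,"dy":0,"dz":0,"spin":9},{"dx":0,"dy":0,"dz":0,"spin":12},{"dx":0,"dy":0,"dz":0,"spin":15},{"dx":0,"dy":0,"dz":0,"spin":18},{"dx":0,"dy":0,"dz":0,"spin":21},{"dx":0,"dy":0,"dz":0,"spin":24}]'
python3 st.py; python3 -c "from plant import arm;print(arm.sense()['moment'])"
```

```text
clock: 13.12
position: [0.4649, 0.1739, 0.0529]
eef_rot: [-180.0, -0.1, 124.9]
force: [-3.6, 5.6, 6.3]
gripper_width: 0.103
grip_force: 29.8
clock: 13.78
position: [0.4648, 0.1745, 0.0529]
eef_rot: [-179.9, -0.1, 101.0]
force: [-3.5, 8.6, 5.0]
gripper_width: 0.111
grip_force: 29.9
t 13.78 p [0.4648 0.1745 0.0529] rot [-1.7995e+02 -9.0000e-02  1.0098e+02] F [-3.5  8.6  5. ] w 0.111 gf 29.9 j [ 12.  31. 105.   0.  44.   1.]
[1.51824009 0.55063905 0.31128771]
```

```bash
python3 -m creep '[{"dx":0.05,"dy":0,"dz":0,"spin":0},{"dx":0.1,"dy":0,"dz":0,"spin":0},{"dx":0.15,"dy":0,"dz":0,"spin":0},{"dx":0.2,"dy":0,"dz":0,"spin":0},{"dx":0.2,"dy":0,"dz":0,"spin":0},{"dx":0.2,"dy":0,"dz":0,"spin":0},{"dx":0.2,"dy":0,"dz":0,"spin":0},{"dx":0.2,"dy":0,"dz":0,"spin":0}]'; python3 -m creep '[{"dx":0.05,"dy":0,"dz":0,"spin":0},{"dx":0.1,"dy":0,"dz":0,"spin":0},{"dx":0.15,"dy":0,"dz":0,"spin":0},{"dx":0.2,"dy":0,"dz":0,"spin":0},{"dx":0.2,"dy":0,"dz":0,"spin":0},{"dx":0.2,"dy":0,"dz":0,"spin":0},{"dx":0.2,"dy":0,"dz":0,"spin":0},{"dx":0.2,"dy":0,"dz":0,"spin":0}]'
```

```text
clock: 14.45
position: [0.4648, 0.1754, 0.0529]
eef_rot: [-180.0, -0.0, 101.1]
force: [-2.6, 3.1, 5.7]
gripper_width: 0.112
grip_force: 29.9
clock: 15.12
position: [0.4648, 0.1767, 0.0529]
eef_rot: [-180.0, 0.0, 101.1]
force: [-1.9, -1.8, 5.9]
gripper_width: 0.108
grip_force: 29.9
```

```bash
python3 -m creep '[{"dx":0.05,"dy":0,"dz":0,"spin":0},{"dx":0.1,"dy":0,"dz":0,"spin":0},{"dx":0.15,"dy":0,"dz":0,"spin":0},{"dx":0.2,"dy":0,"dz":0,"spin":0},{"dx":0.2,"dy":0,"dz":0,"spin":0},{"dx":0.2,"dy":0,"dz":0,"spin":0},{"dx":0.2,"dy":0,"dz":0,"spin":0},{"dx":0.2,"dy":0,"dz":0,"spin":0}]'; python3 -m creep '[{"dx":0,"dy":0,"dz":0,"spin":2},{"dx":0,"dy":0,"dz":0,"spin":4},{"dx":0,"dy":0,"dz":0,"spin":6},{"dx":0,"dy":0,"dz":0,"spin":8},{"dx":0,"dy":0,"dz":0,"spin":10},{"dx":0,"dy":0,"dz":0,"spin":12},{"dx":0,"dy":0,"dz":0,"spin":13},{"dx":0,"dy":0,"dz":0,"spin":13}]';python3 -c "from plant import arm;print(arm.sense()['moment'])"
```

```text
clock: 15.78
position: [0.4648, 0.1773, 0.0529]
eef_rot: [-180.0, 0.2, 101.1]
force: [-0.4, -10.0, 5.0]
gripper_width: 0.105
grip_force: 30.0
clock: 16.45
position: [0.4652, 0.1774, 0.0529]
eef_rot: [179.9, 0.2, 88.1]
force: [1.5, -9.7, 3.3]
gripper_width: 0.109
grip_force: 30.1
[-1.63551255 -0.27477157  0.39188374]
```

```bash
python3 -m creep '[{"dx":0,"dy":0,"dz":0,"spin":1},{"dx":0,"dy":0,"dz":0,"spin":2},{"dx":0,"dy":0,"dz":0,"spin":3},{"dx":0,"dy":0,"dz":0,"spin":4},{"dx":0,"dy":0,"dz":0,"spin":4},{"dx":0,"dy":0,"dz":0,"spin":4},{"dx":0,"dy":0,"dz":0,"spin":4},{"dx":0,"dy":0,"dz":0,"spin":4}]';python3 -c "from plant import arm;print(arm.sense()['moment'])"
```

```text
clock: 17.12
position: [0.4651, 0.1776, 0.0529]
eef_rot: [179.9, 0.2, 84.2]
force: [0.5, -7.6, 3.9]
gripper_width: 0.116
grip_force: 31.1
[-1.44923344 -0.24455369  0.6347844 ]
```

```bash
python3 -m creep '[{"dx":0,"dy":0,"dz":0,"spin":0},{"dx":0,"dy":0,"dz":0,"spin":0},{"dx":0,"dy":0,"dz":0,"spin":0},{"dx":0,"dy":0,"dz":0,"spin":0},{"dx":0,"dy":0,"dz":-1,"spin":0},{"dx":0,"dy":0,"dz":-2.5,"spin":0},{"dx":0,"dy":0,"dz":-5,"spin":0},{"dx":0,"dy":0,"dz":-8,"spin":0}]' 0.76
python3 -m creep '[{"dx":-1,"dy":0,"dz":0,"spin":0},{"dx":-3,"dy":0,"dz":0,"spin":0},{"dx":-6,"dy":0,"dz":-1,"spin":0},{"dx":-9,"dy":0,"dz":-2,"spin":0},{"dx":-12,"dy":0,"dz":-2,"spin":0},{"dx":-15,"dy":0,"dz":-2,"spin":0},{"dx":-18,"dy":0,"dz":-2,"spin":0},{"dx":-21,"dy":0,"dz":-2,"spin":0}]'
python3 - <<'E'
from h import *
im=arm.read_camera("top");a=cv2.resize(im[215:315,220:290],None,fx=5.7,fy=5.7,interpolation=2)
im2=arm.read_camera("scene");b=cv2.resize(im2[230:330,270:370],None,fx=4,fy=5.7,interpolation=2)
cv2.imwrite("pics/c6.png",np.hstack([a,b])[:,:,::-1])
E
```

```text
clock: 17.78
position: [0.4634, 0.1791, 0.133]
eef_rot: [-179.8, 0.1, 84.1]
force: [0.7, 0.9, 0.2]
gripper_width: 0.239
grip_force: 0.0
clock: 18.45
position: [0.4425, -0.031, 0.1533]
eef_rot: [180.0, 0.0, 84.1]
force: [0.7, -0.1, -0.5]
gripper_width: 0.241
grip_force: 0.0
```

View pics/c6.png

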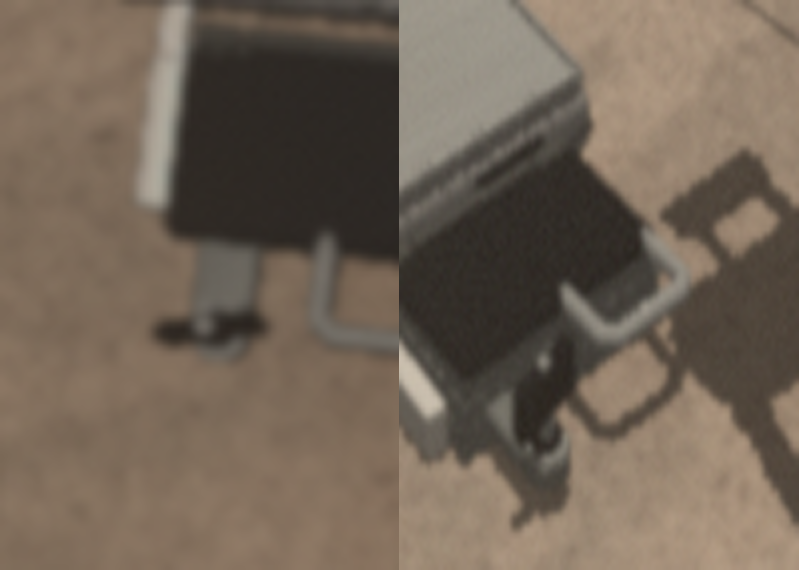

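The wing now lies nearly along the rail, running from (155,332) to (265,322), which is about 1.39 rad. The unit is still at the stop. The bar's left leg is at (325,240) and its straight part at row ≈340.

```bash
python3 - <<'E'
from h import *
f=lambda u,v,z:ray("top",(u/5.7+220,v/5.7+215),z)
k=f(205,327,.064);print(k, f(325,290,.04), f(365,340,.042),f(155,332,.064),f(265,322,.064), f(177,110,.03), f(165,200,.024))
g=lambda u,v,z:ray("scene",(270+(u-399)/4,230+v/5.7),z)
print(g(605,322,.04),g(685,275,.04))
E
python3 st.py .457 .101 .1 82.7
```

```text
[0.46118743 0.17201689 0.064     ] [0.47699845 0.12314071 0.04      ] [0.4547798  0.10584568 0.042     ] [0.45959926 0.19343219 0.064     ] [0.46266678 0.1463335  0.064     ] [0.55884311 0.18876237 0.03      ] [0.51955996 0.19537213 0.024     ]
[0.476282   0.11540496 0.04      ] [0.46365643 0.06325363 0.04      ]
t 18.55 p [ 0.4428 -0.0329  0.1532] rot [1.7995e+02 6.0000e-02 8.3880e+01] F [-0.9  1.   0.6] w 0.24 gf 0.0 j [-14.  17. 107.  -0.  55.  -8.]
dx 13.46 dy -0.01 dz 5.32 cm spin 1.2
```

```bash
python3 -m creep '[{"dx":2,"dy":0,"dz":0,"spin":0.5},{"dx":5,"dy":0,"dz":0,"spin":1.2},{"dx":8,"dy":0,"dz":0,"spin":1.2},{"dx":11,"dy":0,"dz":1,"spin":1.2},{"dx":13,"dy":0,"dz":2,"spin":1.2},{"dx":13.2,"dy":0,"dz":3,"spin":1.2},{"dx":13.2,"dy":0,"dz":4,"spin":1.2},{"dx":13.2,"dy":0,"dz":4.5,"spin":1.2}]' 0.68
python3 st.py .4565 .099 .040 82.7
```

```text
clock: 19.22
position: [0.4557, 0.1029, 0.1069]
eef_rot: [-179.9, 0.0, 83.0]
force: [-0.3, 0.6, -0.5]
gripper_width: 0.319
grip_force: 0.0
t 19.22 p [0.4557 0.1029 0.1069] rot [-1.7992e+02  1.0000e-02  8.3020e+01] F [-0.3  0.6 -0.5] w 0.319 gf 0.0 j [  3.  24. 107.   0.  50.  10.]
dx -0.37 dy 0.13 dz 6.69 cm spin 0.3
```

```bash
python3 -m creep '[{"dx":-0.3,"dy":0.1,"dz":1,"spin":0},{"dx":-0.3,"dy":0.1,"dz":2,"spin":0},{"dx":-0.3,"dy":0.1,"dz":3,"spin":0},{"dx":-0.3,"dy":0.1,"dz":4,"spin":0},{"dx":-0.3,"dy":0.1,"dz":5,"spin":0},{"dx":-0.3,"dy":0.1,"dz":5.8,"spin":0},{"dx":-0.3,"dy":0.1,"dz":6.5,"spin":0},{"dx":-0.3,"dy":0.1,"dz":6.5,"spin":0}]'
python3 -m creep '[{"dx":0,"dy":0,"dz":0,"spin":0},{"dx":0,"dy":0,"dz":0,"spin":0},{"dx":0,"dy":0,"dz":0,"spin":0},{"dx":0,"dy":0,"dz":0,"spin":0},{"dx":0,"dy":0,"dz":0,"spin":0},{"dx":0,"dy":0,"dz":0,"spin":0},{"dx":0,"dy":0,"dz":0,"spin":0},{"dx":0,"dy":0,"dz":0,"spin":0}]' 1
python3 st.py
```

```text
clock: 19.88
position: [0.4564, 0.0986, 0.0417]
eef_rot: [-179.9, 0.0, 82.9]
force: [-1.0, 0.3, -0.8]
gripper_width: 0.321
grip_force: 0.0
clock: 20.55
position: [0.4575, 0.0986, 0.043]
eef_rot: [179.9, -0.0, 82.9]
force: [1.7, 0.4, 1.6]
gripper_width: 0.098
grip_force: 30.0
t 20.55 p [0.4575 0.0986 0.043 ] rot [ 1.7994e+02 -1.0000e-02  8.2910e+01] F [1.7 0.4 1.6] w 0.098 gf 30.0 j [  3.  30. 110.  -0.  40.  10.]
```

```bash
python3 -m creep '[{"dx":0,"dy":0.06,"dz":-0.78,"spin":0},{"dx":0,"dy":0.18,"dz":-1.57,"spin":0},{"dx":0,"dy":0.34,"dz":-2.34,"spin":0},{"dx":0,"dy":0.55,"dz":-3.11,"spin":0},{"dx":0,"dy":0.81,"dz":-3.85,"spin":0},{"dx":0,"dy":1.11,"dz":-4.58,"spin":0},{"dx":0,"dy":1.46,"dz":-5.29,"spin":0},{"dx":0,"dy":1.85,"dz":-5.98,"spin":0}]'
python3 st.py
```

```text
clock: 21.22
position: [0.4762, 0.0962, 0.1024]
eef_rot: [179.9, 0.0, 82.9]
force: [7.4, -0.7, -11.8]
gripper_width: 0.098
grip_force: 30.0
t 21.22 p [0.4762 0.0962 0.1024] rot [179.95   0.    82.9 ] F [  7.4  -0.7 -11.8] w 0.098 gf 30.0 j [  2.  25. 104.  -0.  50.   9.]
```

```bash
python3 -m creep '[{"dx":0,"dy":0.48,"dz":-0.6,"spin":0},{"dx":0,"dy":1.05,"dz":-1.2,"spin":0},{"dx":0,"dy":1.6,"dz":-1.8,"spin":0},{"dx":0,"dy":2.15,"dz":-2.36,"spin":0},{"dx":0,"dy":2.75,"dz":-2.9,"spin":0},{"dx":0,"dy":3.37,"dz":-3.4,"spin":0},{"dx":0,"dy":4,"dz":-3.85,"spin":0},{"dx":0,"dy":4.7,"dz":-4.25,"spin":0}]'
python3 - <<'E'
from h import *
s=arm.sense();print(s["position"],s["force"])
im=arm.read_camera("top");a=cv2.resize(im[215:315,220:290],None,fx=5.7,fy=5.7,interpolation=2)
im2=arm.read_camera("scene");b=cv2.resize(im2[210:310,270:370],None,fx=4,fy=5.7,interpolation=2)
cv2.imwrite("pics/c7.png",np.hstack([a,b])[:,:,::-1])
E
```

```text
clock: 21.88
position: [0.5188, 0.0905, 0.1456]
eef_rot: [-179.5, 0.1, 82.9]
force: [-10.5, -1.0, 7.8]
gripper_width: 0.097
grip_force: 30.0
[0.51883206 0.09053818 0.14555849] [-10.49958837  -0.95714675   7.7568588 ]
```

```bash
python3 -m creep '[{"dx":0,"dy":-0.08,"dz":-0.12,"spin":0},{"dx":0,"dy":-0.08,"dz":-0.12,"spin":0},{"dx":0,"dy":-0.08,"dz":-0.12,"spin":0},{"dx":0,"dy":-0.08,"dz":-0.12,"spin":0},{"dx":0,"dy":-0.08,"dz":-0.12,"spin":0},{"dx":0,"dy":-0.08,"dz":-0.12,"spin":0},{"dx":0,"dy":-0.08,"dz":-0.12,"spin":0},{"dx":0,"dy":-0.08,"dz":-0.12,"spin":0}]'
python3 -m creep '[{"dx":0,"dy":0,"dz":0,"spin":0},{"dx":0,"dy":0,"dz":0,"spin":0},{"dx":0,"dy":0,"dz":0,"spin":0},{"dx":0,"dy":0,"dz":0,"spin":0},{"dx":0,"dy":0,"dz":0,"spin":0},{"dx":0,"dy":0,"dz":-1,"spin":0},{"dx":0,"dy":0,"dz":-3,"spin":0},{"dx":0,"dy":0,"dz":-6,"spin":0}]' 0.72
python3 -m creep '[{"dx":0,"dy":0,"dz":-3,"spin":0},{"dx":-2,"dy":0,"dz":-5,"spin":0},{"dx":-5,"dy":0,"dz":-5,"spin":0},{"dx":-8,"dy":0,"dz":-5,"spin":0},{"dx":-11,"dy":0,"dz":-5,"spin":0},{"dx":-14,"dy":0,"dz":-5,"spin":0},{"dx":-18,"dy":0,"dz":-5,"spin":0},{"dx":-22,"dy":0,"dz":-5,"spin":0}]'
python3 - <<'E'
from h import *
im=arm.read_camera("top");a=cv2.resize(im[215:315,220:290],None,fx=5.7,fy=5.7,interpolation=2)
im2=arm.read_camera("scene");b=cv2.resize(im2[200:300,270:370],None,fx=4,fy=5.7,interpolation=2)
cv2.imwrite("pics/c8.png",np.hstack([a,b])[:,:,::-1])
E
```

```text
clock: 22.65
position: [0.5209, 0.0904, 0.1467]
eef_rot: [-180.0, 0.0, 82.9]
force: [-4.9, -2.9, 5.5]
gripper_width: 0.098
grip_force: 30.0
clock: 23.32
position: [0.5201, 0.0906, 0.2054]
eef_rot: [-179.7, 0.0, 82.9]
force: [0.3, 0.2, 0.7]
gripper_width: 0.285
grip_force: 0.0
clock: 23.98
position: [0.4939, -0.1289, 0.2572]
eef_rot: [179.9, 0.0, 83.0]
force: [1.2, -0.4, 0.3]
gripper_width: 0.281
grip_force: 0.0
```

View pics/c8.png

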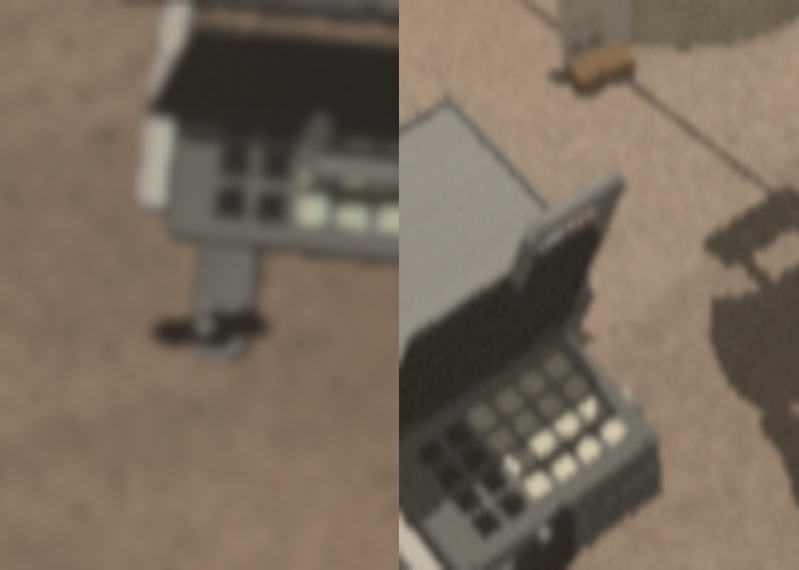

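The screen stands up with its bar at (570,225) in the scene view. The wing lies along the rail, centred at (205,327), and the unit's leading edge (170,215) touches the stop. The arm is clear, and the TCP path puts the screen at about 1.06 rad.

```bash
python3 -c "from plant import arm;print(arm.close_job())"
```

```text
the job is handed in; nothing more can be done
None
```

I handed the job in at about 24 s: the unit is home against the end stop, the clamp knob is turned to about 1.4 rad, and the screen stands at about 60° with the arm clear; these come from camera views and arm readings, the hand-in returned no verdict, and gib force couldn't be measured.

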